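# Seat the canister's inner lid and lift the outer lid off alone

## Robot

A 7-joint arm with a two-finger parallel gripper is mounted at the origin on a cart in front of the work surface, level with it; the furniture and walls round the work are solid. World frame = base frame: x ahead of the robot, y to its left, z up, the work surface at z = 0. Lengths are in m, angles in rad, forces in N, time in s.
With the tool pointing down it reaches from about 0.425 to 0.825 m from the base axis. Payload 3.6 kg.
Tool frame: the origin (TCP) lies where the fingers leave the gripper's body, on its centre line; the fingertips stand 73 mm ahead of it and the grasp point (between the pads) lies 54 mm ahead of it; z points along the fingers, y is the line along which they close (so a half turn about z gives the same grasp; the last joint's range is limited). The gripper opens to 85 mm and grips with 20 to 120 N. Pads are 22 mm wide; open, the fingers measure 114 mm over their backs; the gripper's body (76 mm by 85 mm) begins 54 mm behind the grasp point. The pads swing forward as they close: fully open they stand 13 mm farther back than shut.
Start: joints at [-1.272, 0.615, -0.013, 1.423, 0.008, 1.103, -0.04], TCP at [0.207, 0.616, 0.304] pointing down, gripper open.
Joint ranges: [-3.12, 3.12], [-0.3, 2.06], [-1.34, 1.32], [0.26, 2.42], [-1.36, 4.5], [0.01, 1.98], [-2.84, 2.84]. Speed limits (rad/s): [2.79, 2.79, 3.14, 3.14, 3.14, 3.14, 3.14].

## Interface

Orientations are given as a unit quaternion [x, y, z, w].
In Python, from station import arm, snapshot, camera_info, ticket gives the robot as it stands. Calls block until the motion is done:
- arm.movep(position, orientation): joint-space move of the TCP to a pose.
- arm.line_to(position, velocity=0.15, ori=None): straight line of the TCP; ori=None keeps the orientation; velocity is the mean speed in m/s.
- arm.move_j(angles): joint-space move.
- arm.move_gripper(opening, effort=None): opening from 0.0 (shut) to 1.0 (fully open); effort is the grip in N (None keeps the last); returns when the fingers have stopped.
- arm.pause(seconds).
- arm.ik(position, orientation): joint angles nearest the present ones, or None.
- snapshot(name): name is "scene" or "top" or "wrist"; returns the picture (480x640x3 uint8, blue, green, red); there is no depth.
- camera_info(name): a dict with "fx", "fy", "cx", "cy" (pixels), "dist_coeffs" ([k1, k2, p1, p2, k3] as OpenCV has them; the pictures are not rectified), "R" (3x3) and "t" (3): a world point X has camera coordinates R X + t; the wrist camera has in their place "T_tool_cam" (4x4, takes a point from camera to tool coordinates, whose origin is the TCP and whose axes are the flange's). Camera axes: x right, y down, z forward; pixel columns grow to the right and rows downward; lengths in m; the calibration is good to about 2 mm. A picture is of the moment at which its call begins: read the wrist's pose just before it. camera_info takes no time and is no camera call.
A pose or a line that the arm cannot do raises arm.MotionError and nothing moves.
- ticket.finish_job(): hands the job in; it is judged then, once.
Readings, each from a call of its own:
- arm.read_time(): time.
- arm.read_joint_positions(): joint angles.
- arm.read_dq(): joint speeds.
- arm.read_effort(): joint torques, N m.
- arm.read_tool_pos(): TCP position.
- arm.read_eef_rot(): TCP orientation.
- arm.read_ft_force(): force on the tool from outside, world axes, zero at the start.
- arm.read_wrist_torque(): the same for the moment, N m.
- arm.read_opening(): opening from 0.0 (shut) to 1.0 (fully open).
- arm.read_finger_force(): force on a finger pad.
Only numpy, scipy, OpenCV 4.12 (cv2) and the standard library are available. Lean on these libraries where they do the work, as an engineer would, in place of code of your own. Each camera call takes 0.05 s, during which the arm holds its last target. There are 200 camera calls.

## Task

Close the white canister with its double lid: pick the lid up by its bar handle and lower it gently, square, right down onto the canister so that the inner lid hidden in it sits on the rim, then turn the outer lid anticlockwise (seen from above) by about a sixth of a turn while it is down, which lets go of the inner lid. Lift the outer lid off alone, straight up, leaving the inner lid seated and level so the customer can see it is properly in, and finish while holding the outer lid level over the canister, at least a hand's breadth (10 cm) above where it sat. Do not push the canister about or disturb the other goods.

Things in the scene. Friction and masses are not known exactly. Their poses are not given: they have to be found in the camera images.
- outer_lid: Outer lid: round cap of light wood, 126 mm across, 0.25 kg (+-25 %), loose. Origin: centre of its lower (skirt) edge; z up; flat top 38 mm above it. It starts standing on the table on its skirt, with the inner lid hanging hidden inside on three ledges. A carried lid takes the inner lid along. How to free the inner lid: see point lid_catch.
- lid_handle (a point): Centre of the bar handle on the outer lid, 62 mm above the skirt edge, on the lid's axis. Dark wooden bar along the lid's x, 68 mm long, 16 mm thick (y), 24 mm tall (z), on two thin brass posts; 12 mm free below the bar, above the flat top. Same axes as the lid; a half turn makes no difference.
- lid_catch (a point): Point on the outer lid's axis, level with its ledges' tops, 14 mm above the skirt edge. Bayonet catch: with the inner lid resting on the rim, the outer lid turned 35 to 85 degrees (middle: 60) ANTICLOCKWISE seen from above brings the inner lid's tabs over gaps and lifts straight off. Turned clockwise, stops drag the inner lid round and it stays caught.
- inner_lid: Inner lid, loose, about 0.17 kg: steel disc 96 mm across, 4 mm thick, three tabs (113 mm over them), low brass knob, and below a tapered rubber plug 10 mm deep (80 mm across at the disc, 68 at its foot). Origin: centre of the disc's underside, which comes to rest on the canister's rim; z up. Starts 14 mm above the outer lid's skirt edge, with 2.5 mm side play.
- canister: White stoneware canister with a green band, 128 mm across, loose but heavy (1.4 kg), a candle tin in it. Origin: centre of its underside. Flat shoulder 104 mm up; on it a neck 18 mm high, outside 96, inside 86 mm across. Round: its yaw does not matter. The outer lid goes over the neck; fully down its skirt edge rests on the shoulder, 4 mm lower than where the inner lid meets the rim.
- canister_rim (a point): Centre of the canister's mouth, level with the neck's rim, 122 mm above the canister's underside.
- candle_0: Bystander, to be left alone: candle in a sage-green tin, 63 mm across, 43 high. Origin: centre of its underside.
- pepper_mill: Bystander, to be left alone: turned dark wooden pepper mill, 55 mm across, 162 high. Origin: centre of its underside.
- matchbox_0: Bystander, to be left alone: red box of matches lying flat, 36 x 54 x 14 mm. Origin: centre of its underside.
- bell: Bystander, to be left alone: brass hand bell, 62 mm across, 100 high. Origin: centre of its underside.
- price_card_1: Bystander, to be left alone: white price card in a wooden foot, 24 x 75 x 106 mm. Origin: centre of its underside.
- tumbler_4: Bystander, to be left alone: pink glass tumbler, 69 mm across, 100 high. Origin: centre of its underside.
- soap_1: Bystander, to be left alone: bar of soap in a paper band, 51 x 75 x 25 mm. Origin: centre of its underside.
- soap_2: Bystander, to be left alone: bar of soap in a paper band, 51 x 75 x 25 mm. Origin: centre of its underside.

How it is judged:
By the outcome, as a careful person would: the job done as asked, in the order asked, and still so for the second after the job is handed in, while the arm keeps its last pose, push and grip.
It also fails if it takes over 56 s, if anything falls off the work surface, if the arm or the gripper's body presses on something with over 40 N, if the wrist force passes 120 N, or if a joint passes its speed limit or range.

## Working session

There is one attempt and no reset: what is moved stays moved. The work goes in short steps, each a Python script; the robot and the scene stay as the last script left them, time stands still between calls to the robot, and variables do not carry over. Pictures are saved under pics/ and viewed, at most 10 in all, crops included, and the job is handed in when it is done.

```bash
ls; mkdir -p pics; python3 - <<'E'
from station import *
import cv2
for n in("scene","top"):
    cv2.imwrite(f"pics/{n}0.png",snapshot(n)); c=camera_info(n); print(n,c)
print(camera_info("wrist")); print(arm.read_time(),arm.read_eef_rot(),arm.read_tool_pos())
E
```

```text
pics
scene {'fx': 568.8829948327235, 'fy': 568.8829948327235, 'cx': 308.62029205461164, 'cy': 235.42722674913065, 'dist_coeffs': array([-0.07191342,  0.        ,  0.        ,  0.        ,  0.        ]), 'R': array([[ 0.84474704, -0.53516139, -0.00217577],
       [-0.33813514, -0.53058292, -0.77726855],
       [ 0.41480968,  0.65733101, -0.62916522]]), 't': array([-0.2823213 ,  0.39914999,  0.96349018])}
top {'fx': 472.9481206447548, 'fy': 472.9481206447548, 'cx': 319.39945502355516, 'cy': 248.48690422766745, 'dist_coeffs': array([0.02414209, 0.        , 0.        , 0.        , 0.        ]), 'R': array([[ 0.00633288, -0.99994797,  0.00799673],
       [-0.99603182, -0.00701759, -0.08872069],
       [ 0.0887722 , -0.00740314, -0.99602444]]), 't': array([0.26198104, 0.50765523, 1.17943167])}
{'fx': 357.3939561136249, 'fy': 357.3939561136249, 'cx': 315.46243294723155, 'cy': 247.15983333048672, 'dist_coeffs': array([0.02023216, 0.        , 0.        , 0.        , 0.        ]), 'T_tool_cam': array([[-5.48838532e-04, -9.53722522e-01, -3.00687629e-01,
         7.70081340e-02],
       [ 9.99999221e-01, -1.86420893e-04, -1.23398592e-03,
        -1.34509293e-04],
       [ 1.12082571e-03, -3.00688072e-01,  9.53721881e-01,
        -7.02746502e-02],
       [ 0.00000000e+00,  0.00000000e+00,  0.00000000e+00,
         1.00000000e+00]])}
0.1 [ 1.61656711e-01  9.86846366e-01 -1.15458855e-03 -1.58581793e-04] [0.20726496 0.61551752 0.3028636 ]
```

View pics/top0.png

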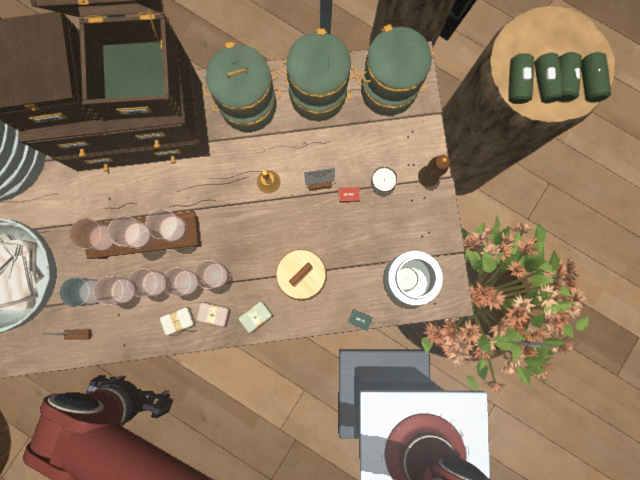

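View pics/scene0.png

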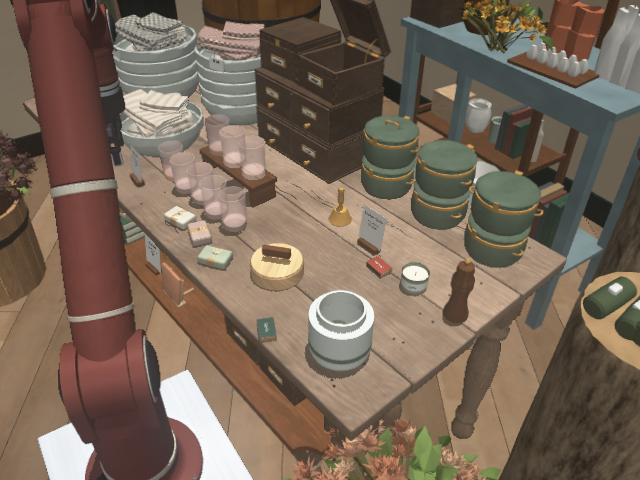

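```bash
cat > h.py <<'E'
from station import *
import cv2, numpy as np
from scipy.spatial.transform import Rotation as Ro
def q(yaw): return (Ro.from_euler('z',yaw)*Ro.from_euler('x',np.pi)).as_quat()
def cam(n):
    c=camera_info(n); K=np.array([[c['fx'],0,c['cx']],[0,c['fy'],c['cy']],[0,0,1]])
    if n=="wrist":
        T=np.eye(4);T[:3,:3]=Ro.from_quat(arm.read_eef_rot()).as_matrix();T[:3,3]=arm.read_tool_pos()
        W=np.linalg.inv(T@c['T_tool_cam']); R,t=W[:3,:3],W[:3,3]
    else: R,t=c['R'],c['t']
    return K,c['dist_coeffs'],R,t
def ray(cm,uv,z):
    K,d,R,t=cm
    p=cv2.undistortPoints(np.array([[uv]],float),K,d)[0,0]
    o=-R.T@t; v=R.T@np.array([p[0],p[1],1]); return o+v*(z-o[2])/v[2]
def proj(cm,X):
    K,d,R,t=cm
    return cv2.projectPoints(np.array(X,float).reshape(-1,1,3),cv2.Rodrigues(R)[0],t,K,d)[0][:,0]
E
python3 - <<'E'
from h import *
c=cam("top")
for n,uv,z in [("bar",(301,273),.074),("e1",(291,284),.074),("e2",(311,264),.074),("lidtop",(301,274),.038),("rim",(415,278.5),.122)]:
    p=ray(c,uv,z);print(n,p.round(4),np.hypot(*p[:2]).round(3))
b=ray(c,(301,273),.074); r=ray(c,(415,278.5),.122)
for y in(-45,135):
  for n,p,zz,dy in(("bar",b,.25,0),("bar",b,.116,0),("rim",r,.3,0),("rim",r,.22,0),("rim",r,.22,60),("rim",r,.34,60)):
    for k in (0,):
      j=arm.ik([p[0],p[1],zz],q(np.radians(y+dy)));print(y,dy,n,zz,None if j is None else np.round(j,2))
E
```

```text
bar [0.4415 0.3098 0.074 ] 0.539
e1 [0.4148 0.3337 0.074 ] 0.532
e2 [0.4634 0.2859 0.074 ] 0.544
lidtop [0.4403 0.3109 0.038 ] 0.539
rim [0.4288 0.0444 0.122 ] 0.431
-45 0 bar 0.25 [-0.2   0.59 -0.71  1.8   0.47  0.92  2.81]
-45 0 bar 0.116 [-0.26  0.79 -0.62  1.91  0.72  0.68  2.6 ]
-45 0 rim 0.3 [-0.93  0.48  1.14  2.04 -0.54  0.96 -1.86]
-45 0 rim 0.22 [-0.87  0.66  1.13  2.15 -0.82  0.87 -1.58]
-45 60 rim 0.22 [-0.6   0.48  0.64  2.14 -0.46  0.66 -0.96]
-45 60 rim 0.34 [-0.78  0.3   0.82  1.97 -0.27  0.97 -1.13]
135 0 bar 0.25 [-0.73  0.51  0.11  1.82 -0.07  0.82  0.21]
135 0 bar 0.116 [-0.69  0.71  0.06  1.93 -0.08  0.51  0.21]
135 0 rim 0.3 [-0.36  0.29  0.27  2.03 -0.1   0.83  0.75]
135 0 rim 0.22 [-0.29  0.42  0.18  2.13 -0.13  0.6   0.77]
135 60 rim 0.22 [-0.12  0.41 -0.04  2.13  0.03  0.6   1.64]
135 60 rim 0.34 [-0.27  0.24  0.14  1.96 -0.04  0.95  1.73]
```

```bash
python3 - <<'E'
from h import *
import pickle
d={}
for n,p in (("rim",[.46,.02,.36]),("lid",[.4415,.3098,.25])):
    arm.movep(p,q(np.radians(135))); arm.pause(.2)
    d[n]=cam("wrist"); im=snapshot("wrist"); cv2.imwrite(f"pics/w_{n}.png",im)
    print(arm.read_time(),arm.read_tool_pos())
    print(proj(d[n],[[.4288,.0444,.122],[.4415,.3098,.074]]))
pickle.dump(d,open("d.pkl","wb"))
E
```

```text
2.6667 [0.46006214 0.02046635 0.35990058]
[[309.88563906 180.94393739]
 [551.47272892 -49.18614081]]
4.1 [0.44226838 0.30867897 0.25059368]
[[ 48.00324793 497.27127496]
 [316.27712216 243.31353932]]
```

View pics/w_rim.png

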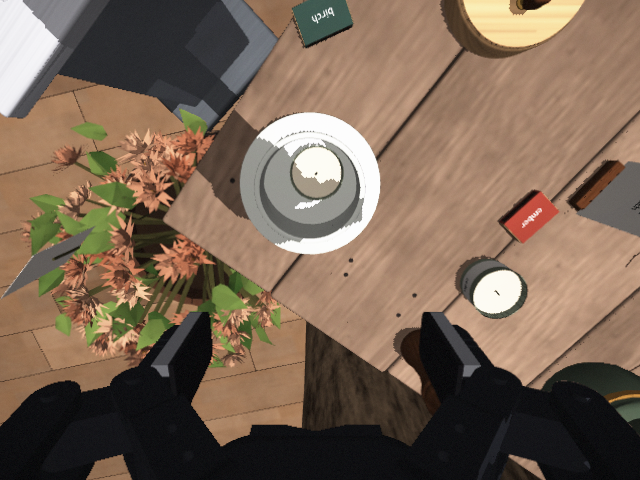

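View pics/w_lid.png

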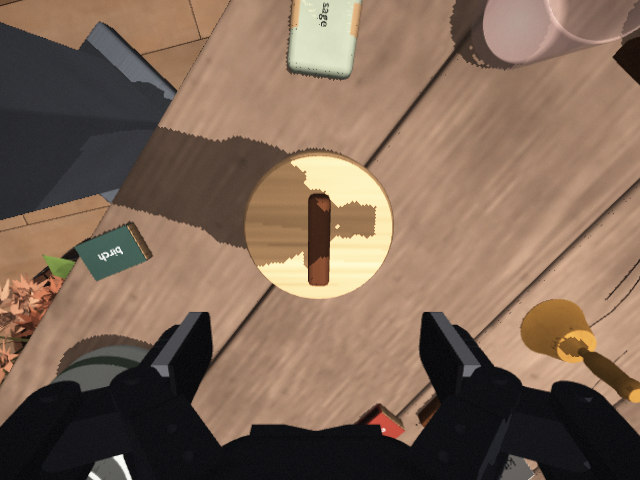

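```bash
python3 - <<'E'
from h import *
a=cv2.imread("pics/w_rim.png")[105:265,230:390]; b=cv2.imread("pics/w_lid.png")[145:305,240:400]
cv2.imwrite("pics/z.png",cv2.resize(np.hstack([a,b]),None,fx=2.5,fy=2.5,interpolation=cv2.INTER_CUBIC))
E
```

```text
(no output)
```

View pics/z.png

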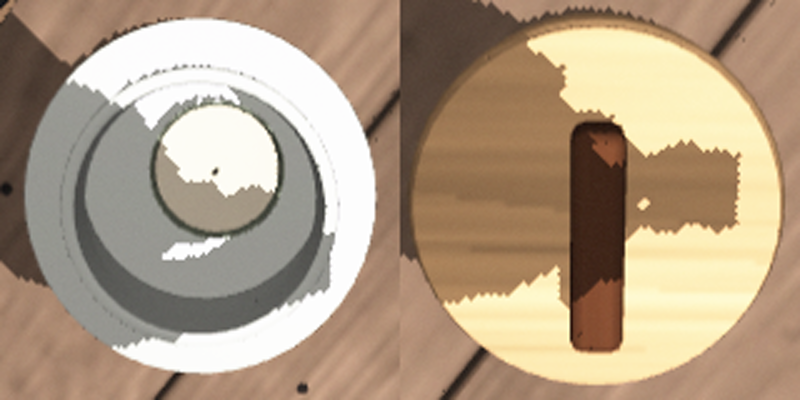

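```bash
python3 - <<'E'
from h import *
import pickle
d=pickle.load(open("d.pkl","rb"))
f=lambda n,u,v,z:ray(d[n],((230 if n=="rim" else 240)+u/2.5,(105 if n=="rim" else 145)+v/2.5),z)
for n,u,v,z in [("rim",200,207.5,.122),("rim",200,196,.104),("lid",197.5,204.5,.038),("lid",198.5,236.5,.074)]:print(n,f(n,u,v,z).round(4))
e=f("lid",199,122,.074)-f("lid",197,351,.074);print(np.degrees(np.arctan2(e[1],e[0])),np.hypot(*e[:2]))
E
```

```text
rim [0.4331 0.0402 0.122 ]
rim [0.4318 0.0411 0.104 ]
lid [0.441  0.3136 0.038 ]
lid [0.4411 0.3134 0.074 ]
134.49952368681525 0.06879377804727194
```

```bash
python3 - <<'E'
from h import *
Q=q(np.radians(134.5)); x,y=.4411,.3135
arm.move_gripper(1.0,60)
arm.movep([x,y,.2],Q)
arm.line_to([x,y,.118],.1); arm.pause(.2)
print(arm.read_tool_pos(),arm.read_ft_force())
arm.move_gripper(0.0,60); arm.pause(.2)
print(arm.read_opening(),arm.read_finger_force(),arm.read_tool_pos(),arm.read_ft_force(),arm.read_wrist_torque())
arm.line_to([x,y,.16],.06); arm.pause(.3)
print(arm.read_time(),arm.read_tool_pos(),arm.read_ft_force(),arm.read_wrist_torque())
arm.line_to([x,y,.30],.15)
arm.movep([.4324,.0407,.30],Q); arm.pause(.4)
print(arm.read_time(),arm.read_tool_pos(),arm.read_ft_force(),arm.read_opening())
a=snapshot("scene"); t=snapshot("top"); w=snapshot("wrist")
z=np.hstack([cv2.resize(a[170:390,240:440],(400,440)),cv2.resize(t[220:330,360:460],(400,440))])
cv2.imwrite("pics/c.png",z); cv2.imwrite("pics/wc.png",w)
E
```

```text
[0.44136942 0.31369128 0.11863485] [-0.886943   -0.72892912  0.02348647]
0.18067777415486472 59.371567368507385 [0.44108675 0.31345856 0.1181406 ] [-0.48685138 -0.30572122  3.06838961] [-0.05710771  0.17833674 -0.01627415]
7.7917 [0.44099008 0.31339076 0.15966706] [ 0.57527745  0.76736302 -5.22835745] [ 0.0120617  -0.04067605 -0.01681839]
10.3333 [0.43249932 0.04122028 0.29993716] [ 0.04063596 -0.42723468 -4.95544929] 0.17826012801717567
```

View pics/c.png

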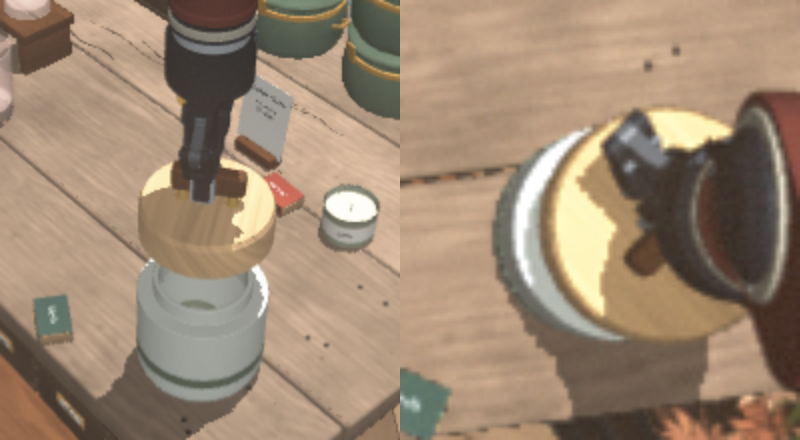

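```bash
python3 - <<'E'
from h import *
c=cam("scene")
print(proj(c,[[.4325,.0412,.22],[.4325,.0412,.182],[.4324,.0407,.104],[.4324,.0407,.122],[.4354,.0407,.104]]))
im=cv2.imread("pics/c.png"); w=cv2.imread("pics/wc.png")
s=cv2.imread("pics/scene0.png")[270:380,290:390]
cv2.imwrite("pics/s.png",np.hstack([cv2.resize(s,(400,440),interpolation=cv2.INTER_CUBIC),cv2.resize(w,(400,440))]))
E
```

```text
[[341.97077924 268.52579721]
 [341.25125255 283.6750881 ]
 [339.96842575 312.85093207]
 [340.27957255 306.39655277]
 [341.23540025 312.24275872]]
```

View pics/s.png

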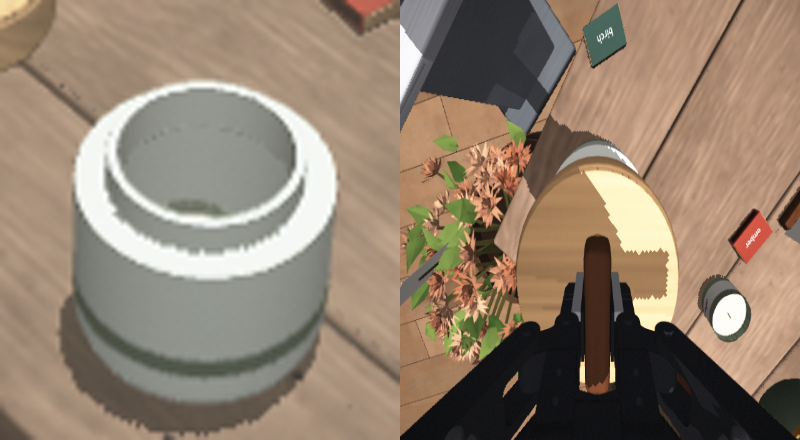

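```bash
python3 - <<'E'
from h import *
x,y=.4324,.0407
arm.line_to([x,y,.245],.1); arm.pause(.2); f0=arm.read_ft_force()
print(f0,arm.read_wrist_torque())
for z in np.arange(.241,.2195,-.0015):
    arm.line_to([x,y,z],.02); f=arm.read_ft_force()-f0
    print(round(z,4),arm.read_tool_pos().round(4),f.round(1),arm.read_wrist_torque().round(2))
    if f[2]>9 or np.hypot(f[0],f[1])>8: break
print(arm.read_time())
E
```

```text
[-0.94580942 -0.26986331 -4.12364613] [ 0.01960876  0.00906363 -0.01518969]
0.241 [0.4323 0.0407 0.2409] [0.9 0.7 0.3] [-0.04 -0.02  0.02]
0.2395 [0.4324 0.0407 0.2394] [ 0.9 -0.3  0.5] [0.02 0.04 0.01]
0.238 [0.4323 0.0407 0.2379] [0.8 0.7 0. ] [ 0.01  0.01 -0.04]
0.2365 [0.4323 0.0407 0.2364] [ 0.7 -0.  -0.5] [ 0.06 -0.    0.05]
0.235 [0.4323 0.0407 0.2349] [ 1.4  0.3 -1.2] [-0.03  0.02 -0.02]
0.2335 [0.4323 0.0407 0.2334] [0.2 0.7 0.5] [-0.03  0.02 -0.02]
0.232 [0.4323 0.0407 0.2319] [ 0.8 -0.  -0.8] [ 0.08 -0.01 -0.03]
0.2305 [0.4323 0.0407 0.2304] [ 2.5  0.9 -0.9] [ 0.01  0.05 -0.  ]
0.229 [0.4323 0.0407 0.2289] [ 1.5  0.6 -0.1] [ 0.05 -0.    0.06]
0.2275 [0.4323 0.0407 0.2274] [ 0.6 -0.2 -0.6] [-0.02  0.02  0.01]
0.226 [0.4326 0.0407 0.2261] [0.3 0.2 0.6] [-0.05 -0.03  0.04]
0.2245 [0.4324 0.0407 0.2245] [1.3 0.4 0.7] [-0.01  0.02 -0.01]
0.223 [0.4324 0.0407 0.2229] [ 1.4 -0.1  1.4] [-0.03  0.04  0.03]
0.2215 [0.4327 0.0407 0.2221] [-0.4  0.6  9.3] [-0.02  0.32 -0.06]
14.9833
```

```bash
python3 - <<'E'
from h import *
x,y=.4324,.0407
arm.line_to([x,y,.2223],.02); arm.pause(.2); print(arm.read_ft_force(),arm.read_tool_pos())
for a in range(6,61,6):
    arm.movep([x,y,.2223],q(np.radians(134.5+a))); f=arm.read_ft_force()
    print(a,arm.read_tool_pos().round(4),f.round(1),arm.read_wrist_torque().round(2))
    if abs(f[2]+4)>20 or np.hypot(f[0],f[1])>15: print("STOP");break
arm.pause(.3)
print(arm.read_time(),arm.read_ft_force(),arm.read_tool_pos(),arm.read_opening())
for n in("top","scene"): cv2.imwrite(f"pics/t_{n}.png",snapshot(n))
E
```

```text
[ 0.07201103 -0.56257577 -2.55113868] [0.43235503 0.0407049  0.22211425]
6 [0.4323 0.0406 0.2221] [-0.4 -0.4 -2.6] [ 0.06 -0.04 -0.03]
12 [0.4323 0.0406 0.2222] [ 0.8  0.6 -2.7] [-0.01  0.02  0.01]
18 [0.4324 0.0407 0.2223] [-0.4 -0.1 -3. ] [ 0.01 -0.01 -0.  ]
24 [0.4324 0.0407 0.2223] [-0.4 -0.8 -2.6] [-0.02  0.02 -0.01]
30 [0.4324 0.0407 0.2223] [ 0.2 -0.4 -2.6] [-0.02  0.01 -0.  ]
36 [0.4324 0.0407 0.2223] [ 0.2  0.1 -2. ] [0.01 0.06 0.01]
42 [0.4324 0.0407 0.2223] [-0.8 -0.2 -2.4] [ 0.04  0.04 -0.  ]
48 [0.4325 0.0407 0.2223] [-0.8  0.4 -2.7] [-0.01 -0.01 -0.02]
54 [0.4324 0.0407 0.2223] [ 0.5 -0.2 -2.7] [-0.01  0.    0.01]
60 [0.4324 0.0407 0.2223] [ 0.2  0.8 -2.6] [0.05 0.01 0.02]
18.2333 [ 0.06897475 -0.23890671 -2.04607282] [0.43236936 0.04072683 0.22228687] 0.17374967132721392
```

```bash
python3 - <<'E'
from h import *
x,y=.4324,.0407
arm.line_to([x,y,.234],.02); arm.pause(.2)
f=np.mean([arm.read_ft_force() for _ in range(5)],0); print(f)
if f[2]>-3.4:
    arm.line_to([x,y,.262],.04); arm.line_to([x,y,.36],.1); arm.pause(.5)
    print(arm.read_time(),arm.read_tool_pos(),arm.read_ft_force())
    a=snapshot("scene"); t=snapshot("top"); w=snapshot("wrist")
    cv2.imwrite("pics/f.png",np.hstack([cv2.resize(a[190:390,250:430],(400,440),interpolation=cv2.INTER_CUBIC),cv2.resize(w,(400,440))]))
E
```

```text
[ 0.06959041 -0.11920319 -2.71719768]
21.75 [0.43239379 0.04070125 0.35991874] [-0.36424495 -0.15419614 -2.82512941]
```

View pics/f.png

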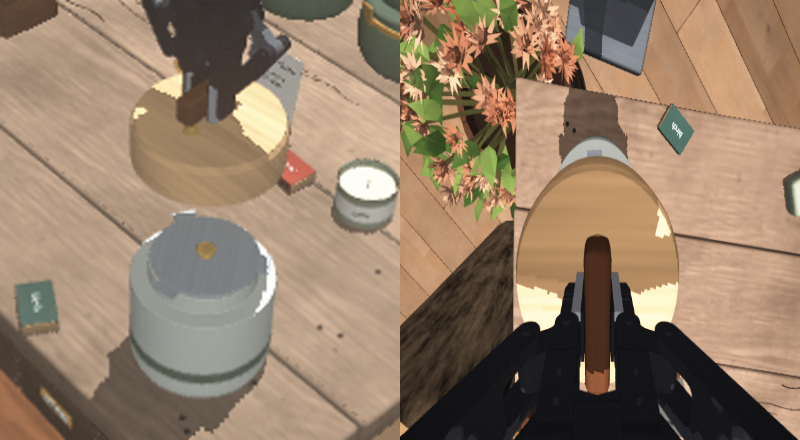

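The picture shows the inner lid with its brass knob (crop 206,249) sitting level on the canister's rim. The outer lid is held level above it, about 14 cm over where it sat.

```bash
python3 -c "
from station import *
print(ticket.finish_job())"
```

```text
the job is handed in; nothing more can be done
None
```

The job is handed in: the inner lid is seated level on the canister's rim, and the outer lid, turned 60° anticlockwise and lifted straight off, is held level about 14 cm above where it sat; the last pre-hand-in reading was 21.75 s.

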